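# Hang the ultrasonic-bath basket up to drain

### The job

The vials in the wire basket have finished in the ultrasonic bath, which is already drained. Lift the basket out and stand it on the grey drip mat; then, now that its folded handle is free, swing the handle up and hang the basket by the middle of its handle in the hook of the draining stand, so that it hangs still and free. Never tip the basket far over, and leave the other things on the bench where they are.

Things in the scene. Friction and masses are not known exactly. Their poses are not given: they have to be found in the camera images.
- bath: White bench-top ultrasonic bath, fixed, 152 (x) x 166 (y) x 100 mm high; origin at the centre of its underside, control panel on its -x face. Its open rectangular steel tank is 128 (x) x 142 (y) mm, centred, 38 mm deep, tank floor at z = 62 mm.
- basket: Bright steel wire basket, loose, about 0.35 kg, four glass vials fixed in it below its rim. Outside 60 (x) x 110 (y) x 64 mm high; origin at the centre of its underside. It starts on the tank floor, axes as the bath's, 24 mm to the +x side of the tank's middle, its top 26 mm above the bath. The folded handle fills the rest of the tank: about 7 mm to the walls, too little for a finger.
- bail (a joint): Hinge of the basket's handle (rad): 0 = folded down to its stop on the basket's -x side, 2.12 = straight up, 4.24 = down on the +x side. The hinge axis runs along the basket's y through its middle, 58 mm above its underside; nearly free, so a handle let go falls back.
- handle_mid (a point): Middle of the handle's crossbar; y along the bar. The handle is a U of 8 mm bar: legs 126 mm apart, 88 mm from hinge to crossbar. The bar's middle 24 mm is kinked outward 5 mm to take a hook (this point: 93 mm from the hinge); at 35 mm each side sits a black grip sleeve, 14 mm thick, 28 long, free to turn. At joint 0 this point is 79 mm to -x of the basket's middle, 9 mm above its underside.
- mat: Grey ribbed drip mat, fixed, 170 (x) x 180 (y) x 4 mm; origin at the centre of its underside.
- stand: Draining stand, fixed: steel drip dish 130 (x) x 100 (y) x 11 mm, a 12 mm rod standing at x = +60 mm, bent over at the top into an 8 mm hook that reaches towards -x; highest point 214 mm. Origin at the centre of the dish's underside. Bath and stand may change sides; the mat lies between them.
- hook_seat (a point): Bottom of the V-shaped dip in the hook's upper surface, where the handle rests (its bar axis then about 6 mm higher): 29 mm to -x of the stand's origin, 186 mm above the bench. Axes as the stand's: the hook points to -x, open at the top; its upturned end with a red ball is 20 mm further to -x and rises 28 mm above this point; on the +x side it rises 20 mm to the rod, 89 mm behind.
- wash_bottle: White wash bottle with a red cap and bent spout, loose bystander, 65 x 107 x 184 mm; origin at the centre of its underside.
- reagent_bottle: Brown bottle with a blue cap, loose bystander, 68 x 68 x 146 mm; origin at the centre of its underside.
- beaker: Glass beaker, loose bystander, 52 x 57 x 71 mm; origin at the centre of its underside.
- timer: White bench timer, loose bystander, 58 x 66 x 21 mm; origin at the centre of its underside.
- grease_tube: White and yellow grease tube lying down, loose bystander, 32 x 95 x 21 mm; origin at the centre of its underside.
Not all that is in view belongs to the job. There is more than one size of the basket; the job needs the larger.

How it is judged:
On the way:
1. the basket stands upright on the drip mat, let go (contact force between basket and mat above 1 N and contact force between basket and the arm below 0.1 N and contact force between basket and the fingers below 0.1 N and angle between basket's own z axis and vertical below 0.15 rad and linear speed of basket below 0.03 m/s), for 0.2 s.
At the end, for the whole second after the job is handed in: The basket hangs from the hook of the draining stand by the middle of its handle (within 18 mm of the hook's seat), its underside more than 20 mm above the bench, upright within 0.2 rad and hanging still (slower than 0.06 m/s and 0.8 rad/s) (distance between handle_mid and hook_seat below 0.018 m and contact force between basket and stand above 1.5 N and height (world z) of basket above 0.02 m and angle between basket's own z axis and vertical below 0.2 rad and linear speed of basket below 0.06 m/s and angular speed of basket below 0.8 rad/s); the robot touches nothing.
It fails at once if the basket is tipped more than 0.7 rad from upright (angle between basket's own z axis and vertical above 0.7 rad).
It fails at once if a bystander (wash bottle, brown bottle, beaker, timer, grease tube) is moved more than 30 mm (distance of any of wash_bottle, reagent_bottle, beaker, timer, grease_tube from where it was at the start of the episode above 0.03 m).
It also fails if it takes over 70 s, if anything falls off the work surface, if the arm or the gripper's body presses on something with over 40 N, if the wrist force passes 120 N, or if a joint passes its speed limit or range.

### The arm

A 6-joint arm with a two-finger parallel gripper is mounted at the origin on a cart in front of the work surface, level with it; the furniture and walls round the work are solid. World frame = base frame: x ahead of the robot, y to its left, z up, the work surface at z = 0. Lengths are in m, angles in rad, forces in N, time in s.
With the tool pointing down it reaches from about 0.275 to 0.825 m from the base axis. Payload 5.2 kg.
Tool frame: the origin (TCP) lies on the centre line of the jaws, within the pads' length; the fingertips stand 17 mm ahead of it and the grasp point (between the pads) lies 2 mm behind it; z points along the fingers, y is the line along which they close (so a half turn about z gives the same grasp; the last joint's range is limited). The gripper opens to 93 mm and grips with 3 to 60 N. Pads are 15 mm wide; open, the fingers measure 128 mm over their backs; the gripper's body (75 mm by 188 mm) begins 65 mm behind the grasp point.
Start: joints at [0.944, 0.259, 1.535, -0, 1.348, -0.203], TCP at [0.226, 0.501, 0.236] pointing down, gripper open.
Joint ranges: [-3.14, 3.14], [-0.91, 2.08], [0.19, 2.58], [-1.22, 4.36], [0.22, 2.71], [-3.12, 3.12]. Speed limits (rad/s): [2.57, 2.57, 3.14, 3.14, 3.14, 3.14].

### API

Orientations are given as [roll, pitch, yaw] about the fixed x, y, z axes, in that order (R = Rz(yaw) Ry(pitch) Rx(roll)).
In Python, from bench import ctrl gives the robot as it stands.
- The arm moves only by the tool send_rows, never from a script. Its argument "series" is a list of rows, each a list of 3 entries, a list of its own where there are three numbers: the shift along the tool's x, y, z in m, then the turn, a rotation vector about the tool's x, y, z in rad, then the finger opening in m, from 0 to 0.093. In form: [[[x, y, z], [wx, wy, wz], grip], ...]. A call has 1 to 10 rows; each row shifts and turns the commanded pose from where the row before left it, along the tool's axes as they then stand; what a row does not reach is not made up. A row lasts 1/10 s, in which the tool goes at most 50 mm and 8.59 degrees, less where a joint would pass 70% of its speed; a pose out of reach is approached as far as the arm can. A call is refused whole if a number of a shift passes 0.05 or a number of a turn 0.15, either way. A call with a gripper value outside its range is refused whole. The fingers move at their own pace and stop on an object; the grip force is fixed at half the most. Time passes only in rows, so rows that do not move let the fingers close. It gives the time, the measured TCP pose, the force, the opening and the grip force at its end, in the units of the state.
- ctrl.state(): the state, without advancing time (a new reading comes with each control period).
- ctrl.capture(name): name is "scene" or "top"; returns the picture (480x640x3 uint8, red, green, blue); there is no depth.
- ctrl.camera_info(name): a dict with "vertical_fov" (degrees; the focal length in pixels is half the picture's height over the tangent of half this angle, whatever the lens; pixels are square), "cx", "cy" (the principal point, pixels), "world_to_cam" (4x4, takes a point from world to camera coordinates). Camera axes: x right, y up, looking along -z (the intrinsics and any distortion apply to the point x, -y, -z); pixel columns grow to the right and rows downward; lengths in m; the calibration is good to about 2 mm. A picture is of the moment at which its call begins. camera_info takes no time and is no camera call.
- ctrl.finish_job(): hands the job in; it is judged then, once.
Trained networks look in the newest picture that a camera, given by its name, has taken for a name from the list of things; names that differ only in an ending like _2 or _b are one class to them, and where a whole thing is asked for, a point or a joint stands for the part that bears it (a point fixed in the world has none). Each returns a list of dicts, best first, with "score" (0 to 1); they miss things now and then, are a little off and sometimes report something else, mostly with a low value. They report only what shows in the picture. A call takes as long as a camera call. They do not tell look-alikes from the thing itself.
- ctrl.masks_of(label, camera): "mask" (480x640 bool, what is visible of it) and "box" ([left, top, right, bottom] in pixels, round what is visible of it).
The state is a dict: "time": time; "joints": joint angles; "joint_vel": joint speeds; "tau": joint torques, N m; "tool_pos": TCP position; "ee_rot": TCP orientation; "contact_force": force on the tool from outside, world axes, zero at the start; "torque": the same for the moment, N m; "finger_gap": finger opening in m; "finger_force": force on a finger pad.
Only numpy, scipy, OpenCV 4.12 (cv2) and the standard library are available. Lean on these libraries where they do the work, as an engineer would, in place of code of your own. Each camera call takes 0.05 s, during which the arm holds its last target. There are 200 camera calls.

## Working session

There is one attempt and no reset: what is moved stays moved. The work goes in short steps, Python scripts to look and compute and a tool call to move; the robot and the scene stay as the last step left them, time stands still between calls to the robot, and variables do not carry over. Pictures are saved under pics/ and viewed, at most 12 in all, crops included, and the job is handed in when it is done.

Besides the shell and the picture viewer there is one more tool, called after "Call:" by a JSON object that holds its "fn" and its "kwargs". send_rows: Moves the arm, as the interface text tells. Its arguments: {"type":"object","properties":{"series":{"type":"array","items":{"type":"array"}}},"required":["series"]}

```bash
ls; mkdir -p pics
python3 - <<'E'
from bench import ctrl
import cv2,numpy as np
for n in("scene","top"):
    im=ctrl.capture(n); cv2.imwrite(f"pics/{n}0.png",im[...,::-1])
    i=ctrl.camera_info(n); print(n,{k:(np.round(v,4).tolist()) if k=='world_to_cam' else v for k,v in i.items()})
    for l in("bath","basket","mat","stand","handle_mid"):
        for d in ctrl.masks_of(l,n): print(l,round(d['score'],2),d['box'],int(d['mask'].sum()))
print(ctrl.state())
E
```

```text
pics
scene {'vertical_fov': 50.81289861107731, 'cx': 318.8813312144097, 'cy': 245.11831162914117, 'world_to_cam': [[-0.4077, 0.9131, -0.0039, 0.0647], [-0.8174, -0.363, 0.4473, 0.294], [0.407, 0.1855, 0.8944, -1.7812], [0.0, 0.0, 0.0, 1.0]]}
bath 0.75 [207.0, 207.2, 282.8, 280.7] 2116
basket 0.73 [213.9, 148.0, 254.4, 177.8] 565
basket 0.58 [220.4, 222.4, 269.7, 265.3] 1174
mat 0.78 [278.0, 243.9, 351.2, 312.1] 2940
mat 0.54 [359.5, 260.5, 397.7, 329.6] 1490
stand 0.87 [358.3, 265.1, 403.4, 331.5] 1477
handle_mid 0.55 [223.1, 221.0, 268.8, 247.3] 186
top {'vertical_fov': 55.63601166802195, 'cx': 314.799808886383, 'cy': 236.16240317264499, 'world_to_cam': [[0.0105, -0.9995, 0.0302, 0.07], [0.9817, 0.016, 0.1896, -0.3622], [-0.19, 0.0276, 0.9814, -1.3363], [0.0, 0.0, 0.0, 1.0]]}
bath 0.64 [349.0, 179.7, 416.2, 241.7] 2093
basket 0.98 [424.4, 289.0, 463.8, 319.7] 823
stand 0.8 [215.3, 174.1, 248.7, 235.1] 1437
handle_mid 0.82 [360.3, 201.6, 409.3, 229.2] 187
handle_mid 0.69 [426.7, 287.7, 445.5, 317.2] 95
{'time': 0.6, 'joints': array([ 9.44214291e-01,  2.58590061e-01,  1.53497995e+00, -1.48114737e-05,
        1.34796260e+00, -2.02757603e-01]), 'joint_vel': array([ 2.50210376e-03,  5.19379767e-04, -1.13069487e-03,  2.54643126e-05,
        2.22440880e-03,  3.51242244e-04]), 'tau': array([ 1.46135862e-04, -4.36948800e+01, -2.84186089e+01,  7.17865583e-02,
        3.13680398e-02,  1.91192939e-06]), 'tool_pos': array([0.22616494, 0.5013763 , 0.23566616]), 'ee_rot': array([3.14153675e+00, 2.62403375e-05, 2.71777149e+00]), 'contact_force': array([-0.5447241 , -0.13485258,  0.21892823]), 'torque': array([ 0.02124757, -0.02807068,  0.00450953]), 'finger_force': 0.0, 'finger_gap': 0.0934205439490957}
```

View pics/scene0.png

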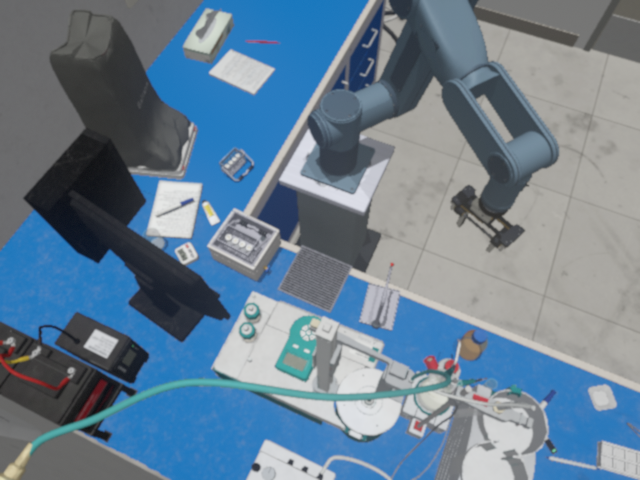

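View pics/top0.png

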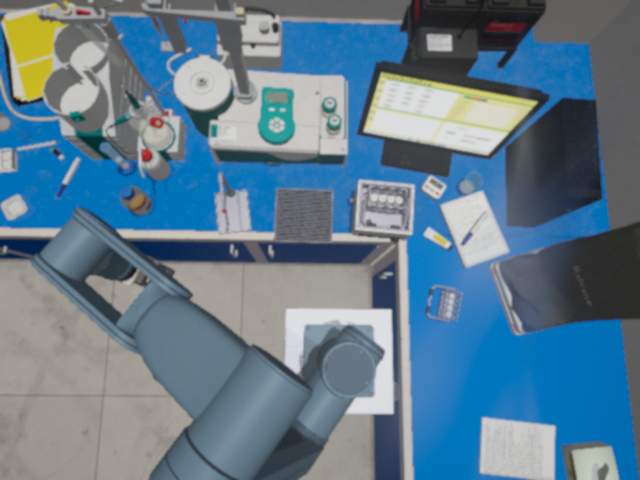

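Basket candidates: the larger one in the bath (top 385,210; scene 245,240) and a small look-alike on the side bench (top 445,303; scene 236,163). By the description, the one in the bath is the target. I'll check it in a close crop.

```bash
cat > h.py <<'E'
import numpy as np,cv2
from bench import ctrl
def P(n,X):
    i=ctrl.camera_info(n);f=240/np.tan(np.radians(i['vertical_fov'])/2)
    X=np.atleast_2d(X);c=X@i['world_to_cam'][:3,:3].T+i['world_to_cam'][:3,3]
    return np.c_[i['cx']+f*c[:,0]/-c[:,2], i['cy']+f*-c[:,1]/-c[:,2]]
def ray(n,u,v):
    i=ctrl.camera_info(n);f=240/np.tan(np.radians(i['vertical_fov'])/2);W=np.array(i['world_to_cam'])
    d=W[:3,:3].T@np.array([(u-i['cx'])/f,-(v-i['cy'])/f,-1]);return -W[:3,:3].T@W[:3,3],d
def atz(n,u,v,z):
    o,d=ray(n,u,v);return o+d*(z-o[2])/d[2]
def pose(x,y,yaw,p):
    c,s=np.cos(yaw),np.sin(yaw);p=np.atleast_2d(p)
    return np.c_[x+c*p[:,0]-s*p[:,1],y+s*p[:,0]+c*p[:,1],p[:,2]]
def crop(im,x,y,w,h,k): return cv2.resize(im[y:y+h,x:x+w,::-1],None,fx=k,fy=k,interpolation=cv2.INTER_CUBIC)
E
python3 - <<'E'
from h import *
t=ctrl.capture("top");s=ctrl.capture("scene")
a=np.vstack([np.hstack([crop(t,340,170,80,75,5),crop(s,200,200,80,75,5)]),np.hstack([crop(t,200,165,80,75,5)[:225*5//3],crop(s,345,255,80,75,5)])[:,:]])
cv2.imwrite("pics/c1.png",a[:600*2][:750]); print(a.shape)
cv2.imwrite("pics/c1.png",cv2.resize(a,(640,600)) if False else cv2.resize(a,None,fx=.8,fy=.8))
E
```

```text
(750, 800, 3)
```

View pics/c1.png

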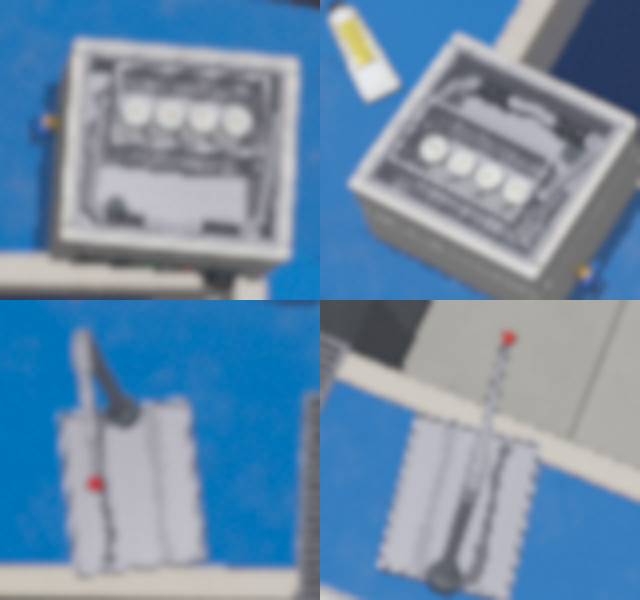

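Confirmed: the basket in the bath (top tile, 385,210) is the large one. Its handle is folded on the -x side, towards the robot. The red hook ball is near top (224,211) and scene (392,264). Next I'll fit the poses.

```bash
cat > fit.py <<'E'
from h import *
from scipy.optimize import least_squares
def fit(obs,x0):
    def r(q):
        return np.concatenate([(P(n,pose(*q,p))[0]-uv) for n,p,uv in obs]).ravel()
    s=least_squares(r,x0,loss='soft_l1');return s.x,np.round(r(s.x).reshape(-1,2),1).tolist()
T=lambda ox,oy,ux,uy:(ox+ux/4,oy+uy/4)
bx,by,bz=.076,.083,.1
bath=[("top",(bx,by,bz),T(340,170,75,40)),("top",(bx,-by,bz),T(340,170,300,58)),("top",(-bx,-by,bz),T(340,170,290,260)),("top",(-bx,by,bz),T(340,170,54,250)),
("scene",(bx,-by,bz),T(200,200,32,185)),("scene",(bx,by,bz),T(200,200,213,278)),("scene",(-bx,by,bz),T(200,200,318,122)),("scene",(-bx,-by,bz),T(200,200,135,32))]
def red(n,x,y,w,h):
    im=ctrl.capture(n).astype(int)[y:y+h,x:x+w];m=np.clip(im[...,0]-np.maximum(im[...,1],im[...,2])-40,0,None).astype(float)
    v,u=np.mgrid[:h,:w];return x+(u*m).sum()/m.sum(),y+(v*m).sum()/m.sum()
rt=red("top",214,200,20,20);rs=red("scene",380,255,22,20)
print("red",rt,rs)
o1,d1=ray("top",*rt);o2,d2=ray("scene",*rs)
A=np.c_[d1,-d2];k=np.linalg.lstsq(A,o2-o1,rcond=None)[0];print("ball",o1+d1*k[0],o2+d2*k[1])
sx,sy,sz=.065,.05,.011
stand=[("top",(sx,sy,sz),T(200,165,58,105)),("top",(sx,-sy,sz),T(200,165,190,97)),("top",(-sx,-sy,sz),T(200,165,207,260)),("top",(-sx,sy,sz),T(200,165,78,275)),
("scene",(-sx,-sy,sz),T(345,255,95,118)),("scene",(-sx,sy,sz),T(345,255,220,140)),("scene",(sx,sy,sz),T(345,255,190,298)),("scene",(sx,-sy,sz),T(345,255,58,270)),
]
ball=[("top",(-.049,0,.208),rt),("scene",(-.049,0,.208),rs)]
print("bath",*fit(bath,(.45,-.1,0)))
print("stand",*fit(stand,(.45,.3,0)));print("stand+ball",*fit(stand+ball*3,(.45,.3,0)))
for n in("top","scene"):
  for l in("mat","wash_bottle","reagent_bottle","beaker","timer","grease_tube"):
    if n=="scene" and l!="mat": continue
    for d in ctrl.masks_of(l,n):
        b=d['box'];print(n,l,round(d['score'],2),[round(v) for v in b],atz(n,(b[0]+b[2])/2,(b[1]+b[3])/2,0).round(3))
print(atz("top",276,188,0),atz("top",333,188,0),atz("top",275,241,0),atz("top",331,241,0))
E
python3 fit.py
```

```text
red (np.float64(223.33962264150944), np.float64(210.42857142857142)) (np.float64(391.5660377358491), np.float64(264.0))
ball [0.39280947 0.32167474 0.20678571] [0.39263455 0.32224472 0.20684379]
bath [ 0.43933883 -0.12559421 -0.07559633] [[-0.8, -0.9], [-1.0, -0.2], [-0.8, -0.3], [0.9, -3.0], [-1.4, -1.3], [0.2, -0.7], [0.1, -1.7], [0.1, -1.2]]
stand [0.44230449 0.3284887  0.15877727] [[-0.5, 1.1], [-1.3, -1.2], [-0.5, -1.4], [-0.9, -0.6], [-0.5, -2.5], [0.0, -0.2], [-0.8, -0.1], [-0.7, -1.5]]
stand+ball [0.44157213 0.32894999 0.15252   ] [[-0.5, 1.3], [-1.3, -0.9], [-0.7, -1.1], [-1.2, -0.5], [-0.2, -2.7], [0.4, -0.3], [-0.7, -0.2], [-0.6, -1.7], [-0.0, -0.2], [-0.3, -0.1], [-0.0, -0.2], [-0.3, -0.1], [-0.0, -0.2], [-0.3, -0.1]]
top mat 0.69 [275, 188, 330, 243] [0.433 0.114 0.   ]
top wash_bottle 0.95 [137, 147, 171, 180] [0.592 0.582 0.   ]
top wash_bottle 0.46 [350, 180, 418, 244] [ 0.448 -0.143  0.   ]
top reagent_bottle 0.64 [119, 186, 152, 216] [0.47  0.632 0.   ]
top beaker 0.9 [461, 173, 483, 196] [ 0.543 -0.426  0.   ]
top beaker 0.72 [118, 185, 151, 213] [0.476 0.633 0.   ]
top timer 0.69 [418, 175, 443, 201] [ 0.53  -0.293  0.   ]
top grease_tube 0.55 [423, 228, 451, 251] [ 0.363 -0.305  0.   ]
scene mat 0.83 [278, 244, 352, 308] [0.431 0.11  0.   ]
[0.51986899 0.19754411 0.        ] [0.52340728 0.01811643 0.        ] [0.35056369 0.19609811 0.        ] [0.35332066 0.02380183 0.        ]
```

Call:
{"fn": "send_rows", "kwargs": {"series": [[[0,0,-0.012],[0,0,0.122],0.093],[[0,0,-0.012],[0,0,0.122],0.093],[[0,0,-0.012],[0,0,0.122],0.093],[[0,0,-0.012],[0,0,0.122],0.093],[[0,0,-0.012],[0,0,0.122],0.093],[[0,0,-0.012],[0,0,0.122],0.093],[[0,0,-0.012],[0,0,0.122],0.093],[[0,0,-0.012],[0,0,0.122],0.093],[[0,0,-0.012],[0,0,0.122],0.093],[[0,0,-0.012],[0,0,0.122],0.093]]}}

```text
time: 2.15
tool_pos: [0.2261, 0.5013, 0.3561]
ee_rot: [-3.142, 0.0, 1.493]
contact_force: [0.6, -0.4, 0.8]
finger_gap: 0.0931
finger_force: 0.0
```

```bash
sed -i 's#^T=.*#T=lambda ox,oy,ux,uy:(ox+ux/4-.4,oy+uy/4-.4)#' fit.py; python3 fit.py | grep -E "^(bath|stand)"
cat > plan.py <<'E'
import sys
from h import *
from scipy.spatial.transform import Rotation as R
s=ctrl.state();x,y,z,yaw=map(float,sys.argv[1:5])
Rt=R.from_euler('xyz',s['ee_rot']);d=Rt.inv().apply(np.array([x,y,z])-s['tool_pos'])
G=R.from_euler('xyz',[np.pi,0,yaw])
print("t",round(s['time'],1),"pos",s['tool_pos'].round(4),"rpy",s['ee_rot'].round(3),"gap",round(s['finger_gap'],4),"F",np.round(s['contact_force'],1))
print("tool shift (turn 0)",d.round(4),"turn",(Rt.inv()*G).as_rotvec().round(3),"shift after turn",G.inv().apply(np.array([x,y,z])-s['tool_pos']).round(4))
E
python3 plan.py .463 -.127 .25 1.495
```

```text
bath [ 0.43993218 -0.12577809 -0.07363637] [[-0.4, -0.6], [-0.6, -0.1], [-0.3, -0.2], [1.4, -2.8], [-1.1, -0.7], [0.6, -0.1], [0.3, -1.2], [0.3, -0.7]]
stand [0.44249746 0.32829473 0.16096131] [[-0.1, 1.5], [-0.9, -0.8], [0.0, -1.1], [-0.4, -0.3], [-0.3, -2.0], [0.3, 0.1], [-0.4, 0.3], [-0.3, -1.0]]
stand+ball [0.44170086 0.32884765 0.15396768] [[-0.1, 1.6], [-0.9, -0.5], [-0.3, -0.7], [-0.8, -0.1], [0.2, -2.2], [0.7, 0.1], [-0.3, 0.2], [-0.2, -1.3], [0.1, -0.3], [-0.4, -0.1], [0.1, -0.3], [-0.4, -0.1], [0.1, -0.3], [-0.4, -0.1]]
t 2.6 pos [0.226  0.5012 0.3549] rpy [-3.141e+00  1.000e-03  1.499e+00] gap 0.093 F [0.1 0.1 0.4]
tool shift (turn 0) [-0.6094  0.2816  0.1054] turn [-0.001  0.001  0.004] shift after turn [-0.6084  0.2839  0.1049]
```

Call:
{"fn": "send_rows", "kwargs": {"series": [[[-0.035,0.028,0],[0,0,0],0.093],[[-0.035,0.028,0],[0,0,0],0.093],[[-0.035,0.028,0],[0,0,0],0.093],[[-0.035,0.028,0],[0,0,0],0.093],[[-0.035,0.028,0],[0,0,0],0.093],[[-0.04,0.028,0],[0,0,0],0.093],[[-0.04,0.028,0],[0,0,0],0.093],[[-0.04,0.028,0],[0,0,0],0.093],[[-0.04,0.028,0],[0,0,0],0.093],[[-0.04,0.028,0],[0,0,0],0.093]]}}

```text
time: 3.6
tool_pos: [0.4786, 0.1051, 0.3555]
ee_rot: [3.142, -0.0, 1.499]
contact_force: [0.8, 0.9, -0.1]
finger_gap: 0.0933
finger_force: 0.0
```

Call:
{"fn": "send_rows", "kwargs": {"series": [[[-0.04,0,0],[0,0,0],0.093],[[-0.04,0,0],[0,0,0],0.093],[[-0.04,0,0],[0,0,0],0.093],[[-0.04,0,0.02],[0,0,0],0.093],[[-0.04,0,0.04],[0,0,0],0.093],[[-0.03,0,0.04],[0,0,0],0.093],[[0,0,0],[0,0,0],0.093]]}}

```text
time: 4.3
tool_pos: [0.4584, -0.1196, 0.2549]
ee_rot: [-3.132, -0.003, 1.494]
contact_force: [-0.6, 0.7, 0.2]
finger_gap: 0.0929
finger_force: 0.0
```

```bash
python3 plan.py .464 -.1276 .122 1.497
```

```text
t 4.3 pos [ 0.4584 -0.1196  0.2549] rpy [-3.132e+00 -3.000e-03  1.494e+00] gap 0.0929 F [-0.6  0.7  0.2]
tool shift (turn 0) [-0.008   0.0075  0.1328] turn [-0.01  -0.003 -0.003] shift after turn [-0.0076  0.0062  0.1329]
```

Call:
{"fn": "send_rows", "kwargs": {"series": [[[0,0.006,0.03],[0,0,0],0.093],[[0,0,0.02],[0,0,0],0.093],[[0,0,0],[0,0,0],0.093],[[0,0,0],[0,0,0],0.093],[[0,0,0],[0,0,0],0.093]]}}

```text
time: 4.8
tool_pos: [0.4686, -0.1182, 0.2121]
ee_rot: [3.139, 0.001, 1.499]
contact_force: [0.5, 0.1, 0.2]
finger_gap: 0.0929
finger_force: 0.0
```

```bash
python3 plan.py .464 -.1276 .122 1.497
python3 - <<'E'
from h import *
t=ctrl.capture("top");s=ctrl.capture("scene")
cv2.imwrite("pics/c2.png",np.hstack([crop(t,330,150,100,100,4),crop(s,200,180,100,100,4)]))
E
```

```text
t 4.8 pos [ 0.4686 -0.1182  0.2121] rpy [3.139e+00 1.000e-03 1.499e+00] gap 0.0929 F [0.5 0.1 0.2]
tool shift (turn 0) [-0.0096 -0.0042  0.0901] turn [0.003 0.001 0.002] shift after turn [-0.0097 -0.0039  0.0901]
```

View pics/c2.png

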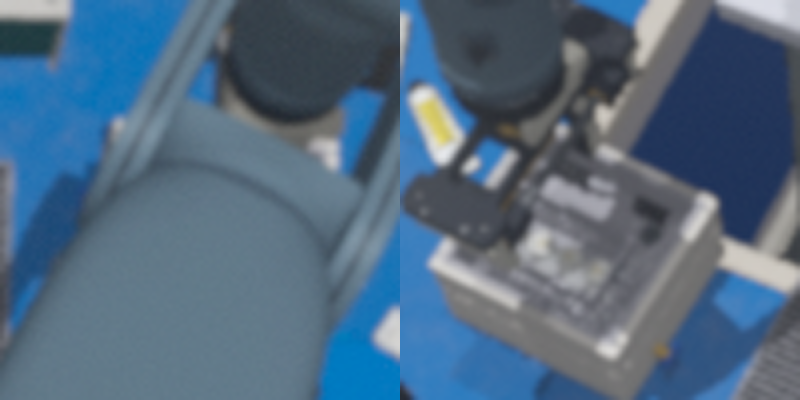

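The gripper is above the bath with the basket between the fingers (scene tile ~560,250). The arm hides the bath in the top view. Descending.

Call:
{"fn": "send_rows", "kwargs": {"series": [[[-0.01,-0.004,0.02],[0,0,0],0.093],[[0,0,0.02],[0,0,0],0.093],[[0,0,0.02],[0,0,0],0.093],[[0,0,0.02],[0,0,0],0.093],[[0,0,0.01],[0,0,0],0.093],[[0,0,0],[0,0,0],0.093],[[0,0,0],[0,0,0],0.093],[[0,0,0],[0,0,0],0.093]]}}

```text
time: 5.7
tool_pos: [0.4637, -0.1283, 0.1215]
ee_rot: [3.14, 0.001, 1.498]
contact_force: [-0.8, -0.1, -0.6]
finger_gap: 0.0929
finger_force: 0.0
```

```bash
python3 plan.py .464 -.1276 .121 1.497
```

```text
t 5.7 pos [ 0.4637 -0.1283  0.1215] rpy [3.140e+00 1.000e-03 1.498e+00] gap 0.0929 F [-0.8 -0.1 -0.6]
tool shift (turn 0) [0.0008 0.0002 0.0005] turn [0.002 0.001 0.001] shift after turn [0.0008 0.0002 0.0005]
```

Call:
{"fn": "send_rows", "kwargs": {"series": [[[0,0,0],[0,0,0],0.05],[[0,0,0],[0,0,0],0.05],[[0,0,0],[0,0,0],0.05],[[0,0,0],[0,0,0],0.05],[[0,0,0],[0,0,0],0.05],[[0,0,0],[0,0,0],0.05],[[0,0,0],[0,0,0],0.05]]}}

```text
time: 6.4
tool_pos: [0.4631, -0.128, 0.1204]
ee_rot: [3.141, 0.0, 1.498]
contact_force: [0.9, 0.4, 0.3]
finger_gap: 0.0597
finger_force: 30.0
```

Gripped at 60 mm. Lifting slowly.

Call:
{"fn": "send_rows", "kwargs": {"series": [[[0,0,-0.008],[0,0,0],0.05],[[0,0,-0.008],[0,0,0],0.05],[[0,0,-0.008],[0,0,0],0.05],[[0,0,-0.008],[0,0,0],0.05],[[0,0,-0.008],[0,0,0],0.05],[[0,0,-0.01],[0,0,0],0.05],[[0,0,-0.01],[0,0,0],0.05],[[0,0,-0.01],[0,0,0],0.05],[[0,0,0],[0,0,0],0.05],[[0,0,0],[0,0,0],0.05]]}}

```text
time: 7.4
tool_pos: [0.4629, -0.128, 0.1905]
ee_rot: [3.141, 0.0, 1.498]
contact_force: [-1.0, -0.3, -4.8]
finger_gap: 0.06
finger_force: 30.0
```

```bash
python3 plan.py .465 .110 .19 1.725
python3 - <<'E'
from h import *
s=ctrl.capture("scene")
cv2.imwrite("pics/c3.png",crop(s,190,150,120,130,4))
E
```

```text
t 7.4 pos [ 0.4629 -0.128   0.1905] rpy [3.141 0.    1.498] gap 0.06 F [-1.  -0.3 -4.8]
tool shift (turn 0) [ 0.2375 -0.0153  0.0005] turn [ 0.     0.    -0.227] shift after turn [0.2348 0.0386 0.0005]
```

View pics/c3.png

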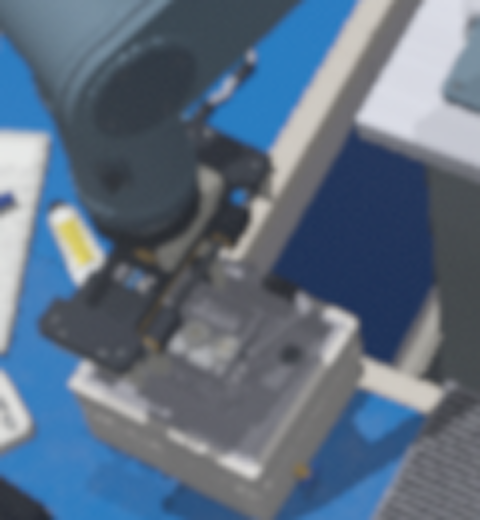

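The basket is lifted upright: 4.8 N of load, and it stands clear of the bath around (210,340) in the crop. Carrying it to the mat.

Call:
{"fn": "send_rows", "kwargs": {"series": [[[0.015,0,0],[0,0,0],0.05],[[0.03,-0.002,0],[0,0,0],0.05],[[0.03,-0.002,0],[0,0,0],0.05],[[0.03,-0.003,0],[0,0,0],0.05],[[0.03,-0.003,0],[0,0,0],0.05],[[0.03,-0.003,0],[0,0,0],0.05],[[0.03,-0.002,0],[0,0,0],0.05],[[0.025,0,0],[0,0,0],0.05],[[0.017,0,0],[0,0,0],0.05],[[0,0,0],[0,0,-0.05],0.05]]}}

```text
time: 8.45
tool_pos: [0.4643, 0.1125, 0.1897]
ee_rot: [-3.14, -0.001, 1.551]
contact_force: [0.5, -0.3, -4.9]
finger_gap: 0.0596
finger_force: 30.0
```

Call:
{"fn": "send_rows", "kwargs": {"series": [[[0,0,0],[0,0,-0.06],0.05],[[0,0,0],[0,0,-0.06],0.05],[[0,0,0],[0,0,-0.057],0.05],[[0,0,0.02],[0,0,0],0.05],[[0,0,0.02],[0,0,0],0.05],[[0,0,0.02],[0,0,0],0.05],[[0,0,0.02],[0,0,0],0.05],[[0,0,0.02],[0,0,0],0.05],[[0,0,0],[0,0,0],0.05],[[0,0,0],[0,0,0],0.05]]}}

```text
time: 9.45
tool_pos: [0.4647, 0.11, 0.0901]
ee_rot: [-3.14, -0.0, 1.725]
contact_force: [-0.2, 0.4, -5.1]
finger_gap: 0.0601
finger_force: 30.0
```

```bash
python3 plan.py .465 .110 .063 1.725
```

```text
t 9.4 pos [0.4647 0.11   0.0901] rpy [-3.14  -0.     1.725] gap 0.0601 F [-0.2  0.4 -5.1]
tool shift (turn 0) [-0.0001  0.0003  0.0271] turn [-0.001 -0.     0.   ] shift after turn [-0.0001  0.0003  0.0271]
```

Call:
{"fn": "send_rows", "kwargs": {"series": [[[0,0,0.01],[0,0,0],0.05],[[0,0,0.008],[0,0,0],0.05],[[0,0,0.004],[0,0,0],0.05],[[0,0,0.003],[0,0,0],0.05],[[0,0,0.001],[0,0,0],0.05],[[0,0,0],[0,0,0],0.05],[[0,0,0],[0,0,0],0.05]]}}

```text
time: 10.15
tool_pos: [0.4654, 0.1095, 0.0645]
ee_rot: [3.141, 0.0, 1.725]
contact_force: [0.8, -0.8, -4.0]
finger_gap: 0.0598
finger_force: 30.0
```

Call:
{"fn": "send_rows", "kwargs": {"series": [[[0,0,0.001],[0,0,0],0.05],[[0,0,0.001],[0,0,0],0.05],[[0,0,0],[0,0,0],0.05],[[0,0,0],[0,0,0],0.05]]}}

```text
time: 10.55
tool_pos: [0.4654, 0.1095, 0.0624]
ee_rot: [3.141, 0.0, 1.725]
contact_force: [0.5, 0.8, -3.1]
finger_gap: 0.0597
finger_force: 30.0
```

Call:
{"fn": "send_rows", "kwargs": {"series": [[[0,0,0.001],[0,0,0],0.05],[[0,0,0],[0,0,0],0.05],[[0,0,0],[0,0,0],0.09],[[0,0,0],[0,0,0],0.09],[[0,0,0],[0,0,0],0.09],[[0,0,0],[0,0,0],0.09],[[0,0,0],[0,0,0],0.09],[[0,0,0],[0,0,0],0.09],[[0,0,0],[0,0,0],0.09]]}}

```text
time: 11.45
tool_pos: [0.4652, 0.1095, 0.0613]
ee_rot: [-3.142, -0.0, 1.725]
contact_force: [-0.1, 0.2, -0.3]
finger_gap: 0.0902
finger_force: 0.0
```

Call:
{"fn": "send_rows", "kwargs": {"series": [[[0,0,-0.02],[0,0,0],0.09],[[0,0,-0.03],[0,0,0],0.09],[[0,0,-0.04],[0,0,0],0.09],[[0,0,-0.04],[0,0,0],0.09],[[0,0,-0.04],[0,0,0],0.09],[[-0.04,0,-0.02],[0,0,0],0.09],[[-0.05,0,0],[0,0,0],0.09],[[-0.05,0,0],[0,0,0],0.09],[[-0.05,0,0],[0,0,0],0.09],[[0,0,0],[0,0,0],0.09]]}}

```text
time: 12.45
tool_pos: [0.4951, -0.084, 0.2511]
ee_rot: [3.142, 0.003, 1.719]
contact_force: [0.6, 0.6, 0.3]
finger_gap: 0.0899
finger_force: 0.0
```

```bash
python3 plan.py .465 .110 .19 1.725
python3 - <<'E'
from h import *
t=ctrl.capture("top");s=ctrl.capture("scene")
cv2.imwrite("pics/c4.png",np.hstack([crop(t,265,165,80,90,5),crop(s,270,215,80,90,5)]))
for n in("top","scene"):
  for l in("basket","handle_mid"):
    for d in ctrl.masks_of(l,n): print(n,l,round(d['score'],2),d['box'])
# predicted points: basket at (.465,.11,.004) yaw .155
q=(.465,.110,.155);pts=[(-.079,0,.013),(-.0748,.035,.0156),(-.0748,-.035,.0156)]+[(a*.03,b*.055,.068) for a in(1,-1) for b in(1,-1)]
print("top x5",((P("top",pose(*q,pts))-[265,165])*5+2).round().tolist());print("scene x5",((P("scene",pose(*q,pts))-[270,215])*5+2).round().tolist())
E
```

```text
t 12.4 pos [ 0.4951 -0.084   0.2511] rpy [3.142e+00 3.000e-03 1.719e+00] gap 0.0899 F [0.6 0.6 0.3]
tool shift (turn 0) [ 0.1964 -0.0012  0.0606] turn [ 0.     0.003 -0.006] shift after turn [1.963e-01 1.000e-04 6.110e-02]
top basket 0.88 [283.5, 185.9, 329.5, 231.3]
top basket 0.78 [420.8, 288.3, 462.8, 320.0]
top basket 0.32 [118.4, 183.8, 150.0, 214.0]
top handle_mid 0.61 [425.2, 289.3, 453.7, 320.3]
top handle_mid 0.59 [280.5, 201.2, 328.1, 234.5]
scene basket 0.77 [291.8, 261.0, 334.9, 299.5]
scene handle_mid 0.68 [291.7, 259.0, 335.4, 282.9]
top x5 [[213.0, 322.0], [155.0, 323.0], [269.0, 307.0], [97.0, 139.0], [280.0, 115.0], [111.0, 236.0], [294.0, 211.0]]
scene x5 [[240.0, 235.0], [292.0, 252.0], [185.0, 226.0], [281.0, 380.0], [103.0, 335.0], [307.0, 290.0], [131.0, 247.0]]
```

View pics/c4.png

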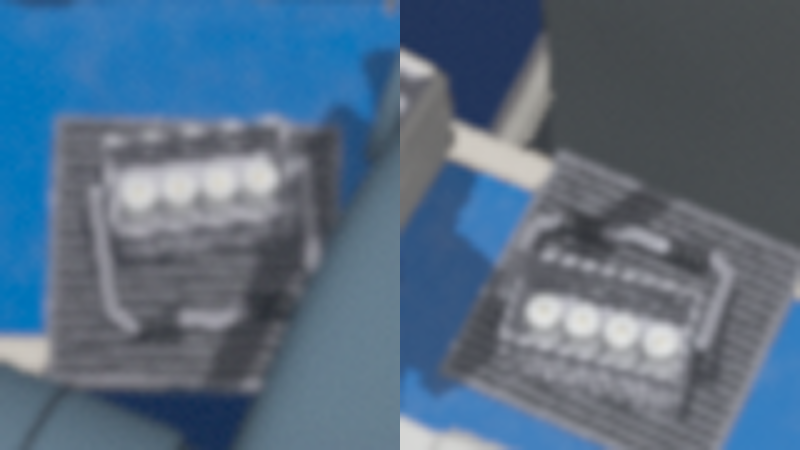

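The basket stands upright on the mat as predicted. The handle middle is at tile (213,320) against a prediction of (213,322). Next I'll grip its -y sleeve.

```bash
python3 plan.py .3965 .0634 .12 1.725
```

```text
t 12.8 pos [ 0.4941 -0.0767  0.2513] rpy [-3.141 -0.     1.727] gap 0.09 F [ 0.6  0.6 -0. ]
tool shift (turn 0) [ 0.1535 -0.0747  0.1314] turn [-0.    -0.     0.002] shift after turn [ 0.1534 -0.0749  0.1313]
```

Call:
{"fn": "send_rows", "kwargs": {"series": [[[0.03,-0.015,0],[0,0,0],0.032],[[0.04,-0.02,0],[0,0,0],0.032],[[0.04,-0.02,0.02],[0,0,0],0.032],[[0.03,-0.015,0.03],[0,0,0],0.032],[[0.013,-0.005,0.04],[0,0,0],0.032],[[0,0,0.03],[0,0,0],0.032],[[0,0,0.01],[0,0,0],0.032],[[0,0,0],[0,0,0],0.032],[[0,0,0],[0,0,0],0.032],[[0,0,0],[0,0,0],0.032]]}}

```text
time: 13.75
tool_pos: [0.3982, 0.0612, 0.1227]
ee_rot: [3.139, 0.001, 1.725]
contact_force: [-0.0, -0.0, -0.1]
finger_gap: 0.0317
finger_force: 0.0
```

```bash
python3 plan.py .3965 .0634 .024 1.725
```

```text
t 13.8 pos [0.3982 0.0612 0.1227] rpy [3.139e+00 1.000e-03 1.725e+00] gap 0.0317 F [-0.  -0.  -0.1]
tool shift (turn 0) [ 0.0025 -0.0017  0.0987] turn [ 0.003  0.001 -0.   ] shift after turn [ 0.0024 -0.0014  0.0987]
```

Call:
{"fn": "send_rows", "kwargs": {"series": [[[0.002,-0.001,0.02],[0,0,0],0.032],[[0,0,0.025],[0,0,0],0.032],[[0,0,0.02],[0,0,0],0.032],[[0,0,0.015],[0,0,0],0.032],[[0,0,0.012],[0,0,0],0.032],[[0,0,0.006],[0,0,0],0.032],[[0,0,0],[0,0,0],0.032],[[0,0,0],[0,0,0],0.032]]}}

```text
time: 14.55
tool_pos: [0.3963, 0.0631, 0.024]
ee_rot: [3.14, 0.0, 1.725]
contact_force: [0.3, -0.0, -0.9]
finger_gap: 0.0316
finger_force: 0.0
```

```bash
python3 plan.py .3965 .0634 .024 1.725
```

```text
t 14.6 pos [0.3963 0.0631 0.024 ] rpy [3.14  0.    1.725] gap 0.0316 F [ 0.3 -0.  -0.9]
tool shift (turn 0) [ 0.0003  0.0003 -0.    ] turn [ 0.001  0.    -0.   ] shift after turn [ 0.0003  0.0003 -0.    ]
```

Call:
{"fn": "send_rows", "kwargs": {"series": [[[0,0,0],[0,0,0],0.005],[[0,0,0],[0,0,0],0.005],[[0,0,0],[0,0,0],0.005],[[0,0,0],[0,0,0],0.005],[[0,0,0],[0,0,0],0.005]]}}

```text
time: 15.05
tool_pos: [0.3961, 0.0633, 0.0236]
ee_rot: [3.14, 0.0, 1.725]
contact_force: [1.5, 1.3, 0.5]
finger_gap: 0.0131
finger_force: 30.0
```

```bash
python3 -c "
import numpy as np
a=np.linspace(-.555,np.pi/2,21);p=np.c_[-88*np.cos(a),-88*np.sin(a)];print(np.diff(p,axis=0).round(1).tolist())"
```

```text
[[-4.5, -8.2], [-3.6, -8.6], [-2.7, -9.0], [-1.7, -9.2], [-0.7, -9.3], [0.3, -9.3], [1.3, -9.3], [2.2, -9.1], [3.2, -8.8], [4.1, -8.4], [5.0, -7.9], [5.8, -7.3], [6.5, -6.7], [7.2, -6.0], [7.8, -5.2], [8.3, -4.3], [8.7, -3.4], [9.0, -2.5], [9.2, -1.5], [9.3, -0.5]]
```

Call:
{"fn": "send_rows", "kwargs": {"series": [[[0,-0.0045,-0.0082],[0,0,0],0.005],[[0,-0.0036,-0.0086],[0,0,0],0.005],[[0,-0.0027,-0.009],[0,0,0],0.005],[[0,-0.0017,-0.0092],[0,0,0],0.005],[[0,-0.0007,-0.0093],[0,0,0],0.005],[[0,0.0003,-0.0093],[0,0,0],0.005],[[0,0.0013,-0.0093],[0,0,0],0.005],[[0,0.0022,-0.0091],[0,0,0],0.005],[[0,0.0032,-0.0088],[0,0,0],0.005],[[0,0.0041,-0.0084],[0,0,0],0.005]]}}

```text
time: 16.05
tool_pos: [0.3935, 0.063, 0.1131]
ee_rot: [-3.141, -0.0, 1.725]
contact_force: [1.1, 0.2, -1.7]
finger_gap: 0.0126
finger_force: 30.0
```

Call:
{"fn": "send_rows", "kwargs": {"series": [[[0,0.005,-0.0079],[0,0,0],0.005],[[0,0.0058,-0.0073],[0,0,0],0.005],[[0,0.0065,-0.0067],[0,0,0],0.005],[[0,0.0072,-0.006],[0,0,0],0.005],[[0,0.0078,-0.0052],[0,0,0],0.005],[[0,0.0083,-0.0043],[0,0,0],0.005],[[0,0.0087,-0.0034],[0,0,0],0.005],[[0,0.009,-0.0025],[0,0,0],0.005],[[0,0.0092,-0.0015],[0,0,0],0.005],[[0,0,0],[0,0,0],0.005]]}}

```text
time: 17.05
tool_pos: [0.4613, 0.0733, 0.1573]
ee_rot: [3.141, 0.0, 1.725]
contact_force: [0.8, -1.5, -0.2]
finger_gap: 0.0127
finger_force: 30.0
```

```bash
python3 plan.py .4702 .0749 .1584 1.725
python3 - <<'E'
from h import *
t=ctrl.capture("top");s=ctrl.capture("scene")
cv2.imwrite("pics/c5.png",np.hstack([crop(t,265,145,80,110,5),crop(s,270,195,80,110,5)]))
E
```

```text
t 17.1 pos [0.4613 0.0733 0.1573] rpy [3.141 0.    1.725] gap 0.0127 F [ 0.8 -1.5 -0.2]
tool shift (turn 0) [ 0.0002  0.009  -0.0011] turn [0. 0. 0.] shift after turn [ 0.0002  0.009  -0.0011]
```

View pics/c5.png

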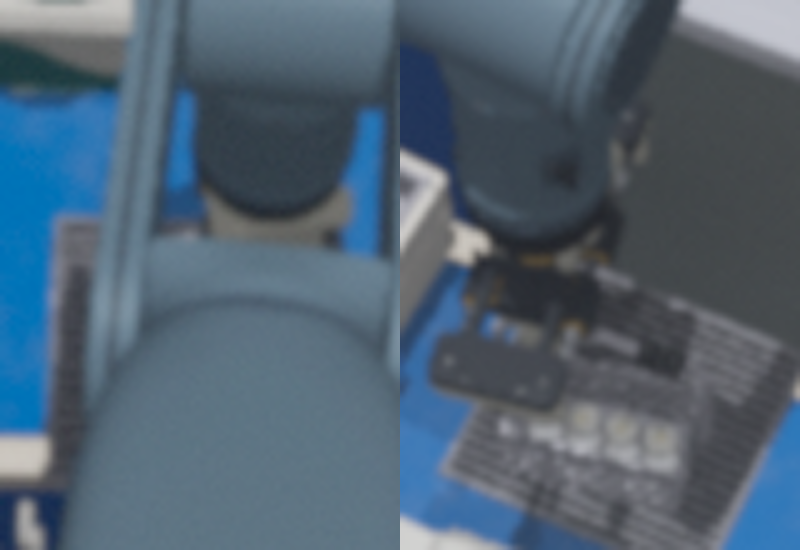

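The handle is up: its bright kink is at (615,345), beside the gripped sleeve. Centring over the hinge and lifting.

Call:
{"fn": "send_rows", "kwargs": {"series": [[[0,0.005,0],[0,0,0],0.005],[[0,0.004,0],[0,0,0],0.005],[[0,0,-0.003],[0,0,0],0.005],[[0,0,-0.003],[0,0,0],0.005],[[0,0,-0.005],[0,0,0],0.005],[[0,0,-0.008],[0,0,0],0.005],[[0,0,-0.01],[0,0,0],0.005],[[0,0,-0.01],[0,0,0],0.005],[[0,0,0],[0,0,0],0.005],[[0,0,0],[0,0,0],0.005]]}}

```text
time: 18.15
tool_pos: [0.4692, 0.0747, 0.1968]
ee_rot: [3.141, 0.0, 1.725]
contact_force: [0.1, -0.5, -4.6]
finger_gap: 0.0129
finger_force: 30.0
```

Call:
{"fn": "send_rows", "kwargs": {"series": [[[0,0,-0.01],[0,0,0],0.005],[[0,0,-0.01],[0,0,0],0.005],[[0,0,-0.01],[0,0,0],0.005],[[0,0,-0.01],[0,0,0],0.005],[[0,0,-0.01],[0,0,0],0.005],[[0,0,-0.005],[0,0,0],0.005],[[0,0,0],[0,0,0],0.005],[[0,0,0],[0,0,0],0.005],[[0,0,0],[0,0,0],0.005],[[0,0,0],[0,0,0],0.005]]}}

```text
time: 19.15
tool_pos: [0.4687, 0.0747, 0.2508]
ee_rot: [-3.14, -0.0, 1.725]
contact_force: [0.0, -0.4, -5.1]
finger_gap: 0.0134
finger_force: 30.0
```

```bash
python3 plan.py .4184 .2898 .255 1.725
python3 - <<'E'
from h import *
t=ctrl.capture("top");s=ctrl.capture("scene")
cv2.imwrite("pics/c6.png",np.hstack([crop(t,265,145,80,110,5),crop(s,270,195,80,110,5)]))
st=ctrl.state();x,y,z=st['tool_pos']
q=(x-.1536*.035,y+.988*.035,.154);Z=z-.003
pts=[(0,0,Z),(0,.063,Z-.005),(0,.063,Z-.093),(0,-.055,Z-.087),(0,.055,Z-.087)]
print(((P("scene",pose(*q,pts))-[270,195])*5+2+[400,0]).round().tolist())
E
```

```text
t 19.1 pos [0.4687 0.0747 0.2508] rpy [-3.14  -0.     1.725] gap 0.0134 F [ 0.  -0.4 -5.1]
tool shift (turn 0) [ 0.2203 -0.0167 -0.0042] turn [-0.001 -0.    -0.   ] shift after turn [ 0.2203 -0.0167 -0.0042]
[[599.0, 278.0], [713.0, 310.0], [710.0, 376.0], [509.0, 322.0], [696.0, 369.0]]
```

View pics/c6.png

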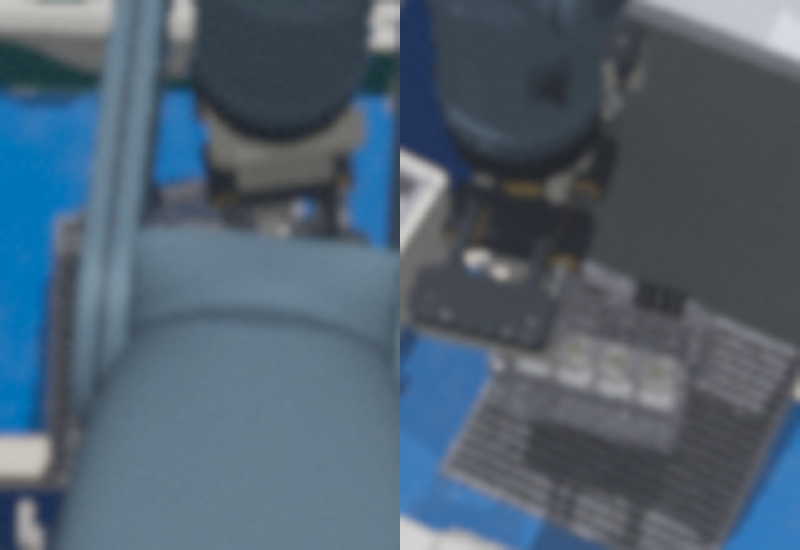

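The basket hangs straight. The kink is at about (608,280), the far sleeve at (661,295), both as predicted. The handle's leg can't sweep sideways through the hook, so I'll go round and come in from the -x (tip) side.

Call:
{"fn": "send_rows", "kwargs": {"series": [[[0.003,-0.004,0],[0,0,0],0.005],[[0.006,-0.009,0.002],[0,0,0],0.005],[[0.01,-0.014,0.002],[0,0,0],0.005],[[0.012,-0.016,0.002],[0,0,0],0.005],[[0.014,-0.016,0.002],[0,0,0],0.005],[[0.016,-0.016,0.002],[0,0,0],0.005],[[0.018,-0.014,0],[0,0,0],0.005],[[0.02,-0.01,0],[0,0,0],0.005],[[0.02,-0.006,0],[0,0,0],0.005],[[0.02,-0.002,0],[0,0,0],0.005]]}}

```text
time: 20.25
tool_pos: [0.3401, 0.1963, 0.2413]
ee_rot: [-3.141, -0.0, 1.725]
contact_force: [0.1, -0.1, -2.2]
finger_gap: 0.0131
finger_force: 30.0
```

Call:
{"fn": "send_rows", "kwargs": {"series": [[[0.02,0,0],[0,0,0],0.005],[[0.018,0,0],[0,0,0],0.005],[[0.016,0,0],[0,0,0],0.005],[[0.012,0,0],[0,0,0],0.005],[[0.008,0,0],[0,0,0],0.005],[[0.005,0,0],[0,0,0],0.005],[[0.002,0,0],[0,0,0],0.005],[[0,0,0],[0,0,0],0.005],[[0,0,0],[0,0,0],0.005],[[0,0,0],[0,0,0],0.005]]}}

```text
time: 21.25
tool_pos: [0.3297, 0.2753, 0.2413]
ee_rot: [-3.142, 0.0, 1.724]
contact_force: [-0.2, 0.5, -3.9]
finger_gap: 0.0128
finger_force: 30.0
```

```bash
python3 plan.py .4184 .2898 .241 1.725
python3 - <<'E'
from h import *
s=ctrl.capture("scene");t=ctrl.capture("top")
cv2.imwrite("pics/c7.png",np.hstack([crop(t,190,165,80,110,5),crop(s,335,225,80,110,5)]))
st=ctrl.state();x,y,z=st['tool_pos']
q=(x-.1536*.035,y+.988*.035,.154);Z=z-.003
pts=[(0,0,Z),(0,.035,Z-.005),(0,.063,Z-.005)]
print(((P("scene",pose(*q,pts))-[335,225])*5+2+[400,0]).round().tolist())
E
```

```text
t 21.2 pos [0.3297 0.2753 0.2413] rpy [-3.142  0.     1.724] gap 0.0128 F [-0.2  0.5 -3.9]
tool shift (turn 0) [0.0008 0.0899 0.0003] turn [-0.     0.    -0.001] shift after turn [0.0007 0.0899 0.0003]
[[715.0, 60.0], [776.0, 80.0], [827.0, 91.0]]
```

View pics/c7.png

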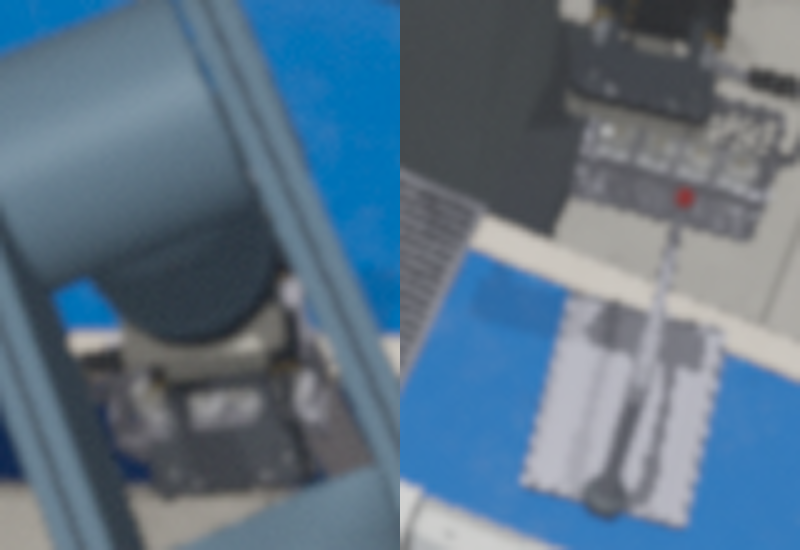

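The bar is near the ball's approach line (far sleeve at (770,78), predicted (776,80); ball at (684,197)). Moving over the hook.

Call:
{"fn": "send_rows", "kwargs": {"series": [[[0,0.004,0],[0,0,0],0.005],[[0,0.008,0],[0,0,0],0.005],[[0,0.012,0],[0,0,0],0.005],[[0,0.014,0],[0,0,0],0.005],[[0,0.014,0],[0,0,0],0.005],[[0,0.014,0],[0,0,0],0.005],[[0,0.012,0],[0,0,0],0.005],[[0,0.008,0],[0,0,0],0.005],[[0,0.004,0],[0,0,0],0.005],[[0,0,0],[0,0,0],0.005]]}}

```text
time: 22.35
tool_pos: [0.4187, 0.2895, 0.241]
ee_rot: [-3.141, 0.0, 1.725]
contact_force: [-0.9, -0.3, -4.5]
finger_gap: 0.0132
finger_force: 30.0
```

Call:
{"fn": "send_rows", "kwargs": {"series": [[[0,0,0],[0,0,0],0.005],[[0,0,0],[0,0,0],0.005],[[0,0,0],[0,0,0],0.005],[[0,0,0.01],[0,0,0],0.005],[[0,0,0.01],[0,0,0],0.005],[[0,0,0],[0,0,0],0.005],[[0,0,0],[0,0,0],0.005]]}}

```text
time: 23.05
tool_pos: [0.4181, 0.2893, 0.2206]
ee_rot: [-3.14, 0.0, 1.725]
contact_force: [-0.1, 0.4, -3.3]
finger_gap: 0.0133
finger_force: 30.0
```

```bash
python3 plan.py .4184 .2898 .195 1.725
python3 - <<'E'
from h import *
s=ctrl.capture("scene")
cv2.imwrite("pics/c8.png",crop(s,335,225,80,110,5))
st=ctrl.state();x,y,z=st['tool_pos']
q=(x-.1536*.035,y+.988*.035,.154);Z=z-.003
pts=[(0,0,Z),(0,.035,Z-.005),(0,.063,Z-.005)]
print(((P("scene",pose(*q,pts))-[335,225])*5+2).round().tolist(),((P("scene",[.413,.3244,.186])-[335,225])*5+2).round().tolist())
E
```

```text
t 23.1 pos [0.4181 0.2893 0.2206] rpy [-3.14   0.     1.725] gap 0.0133 F [-0.1  0.4 -3.3]
tool shift (turn 0) [0.0004 0.0004 0.0256] turn [-0.001  0.    -0.   ] shift after turn [0.0004 0.0004 0.0256]
[[277.0, 221.0], [340.0, 240.0], [392.0, 253.0]] [[271.0, 245.0]]
```

View pics/c8.png

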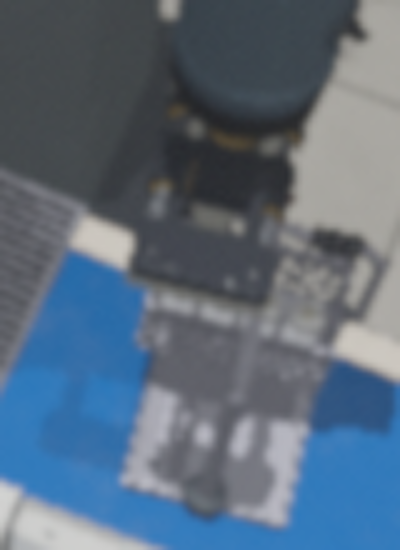

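The far sleeve is at (338,239) as predicted, with the bar over the seat. Lowering.

Call:
{"fn": "send_rows", "kwargs": {"series": [[[0,0,0.008],[0,0,0],0.005],[[0,0,0.006],[0,0,0],0.005],[[0,0,0.004],[0,0,0],0.005],[[0,0,0.003],[0,0,0],0.005],[[0,0,0],[0,0,0],0.005],[[0,0,0],[0,0,0],0.005]]}}

```text
time: 23.7
tool_pos: [0.4185, 0.2895, 0.2003]
ee_rot: [3.142, -0.0, 1.725]
contact_force: [-0.3, -0.3, -3.5]
finger_gap: 0.0129
finger_force: 30.0
```

Call:
{"fn": "send_rows", "kwargs": {"series": [[[0,0,0.002],[0,0,0],0.005],[[0,0,0.002],[0,0,0],0.005],[[0,0,0],[0,0,0],0.005],[[0,0,0],[0,0,0],0.005]]}}

```text
time: 24.1
tool_pos: [0.4184, 0.2896, 0.1964]
ee_rot: [3.142, -0.0, 1.725]
contact_force: [-1.0, -0.4, -3.2]
finger_gap: 0.0134
finger_force: 30.0
```

Call:
{"fn": "send_rows", "kwargs": {"series": [[[0,0,0.001],[0,0,0],0.005],[[0,0,0.001],[0,0,0],0.005],[[0,0,0],[0,0,0],0.005],[[0,0,0],[0,0,0],0.005]]}}

```text
time: 24.5
tool_pos: [0.4186, 0.2896, 0.1947]
ee_rot: [3.141, -0.0, 1.725]
contact_force: [-1.3, -0.1, 1.4]
finger_gap: 0.0129
finger_force: 30.0
```

Call:
{"fn": "send_rows", "kwargs": {"series": [[[0,0,0.001],[0,0,0],0.005],[[0,0,0.001],[0,0,0],0.005],[[0,0,0],[0,0,0],0.005],[[0,0,0],[0,0,0],0.005]]}}

```text
time: 24.9
tool_pos: [0.4188, 0.2897, 0.1926]
ee_rot: [3.141, -0.0, 1.725]
contact_force: [-0.3, 1.0, 3.0]
finger_gap: 0.0132
finger_force: 30.0
```

The weight has passed to the hook. Easing off 1 mm, opening and withdrawing upward.

Call:
{"fn": "send_rows", "kwargs": {"series": [[[0,0,-0.001],[0,0,0],0.005],[[0,0,0],[0,0,0],0.005],[[0,0,0],[0,0,0],0.05],[[0,0,0],[0,0,0],0.05],[[0,0,0],[0,0,0],0.05],[[0,0,0],[0,0,0],0.05],[[0,0,0],[0,0,0],0.05]]}}

```text
time: 25.6
tool_pos: [0.4184, 0.2894, 0.1932]
ee_rot: [-3.141, 0.0, 1.725]
contact_force: [0.5, -0.1, -0.0]
finger_gap: 0.0474
finger_force: 0.0
```

Call:
{"fn": "send_rows", "kwargs": {"series": [[[0,0,-0.005],[0,0,0],0.05],[[0,0,-0.01],[0,0,0],0.05],[[0,0,-0.02],[0,0,0],0.05],[[0,0,-0.03],[0,0,0],0.05],[[0,0,-0.04],[0,0,0],0.05],[[-0.03,0,-0.03],[0,0,0],0.05],[[-0.05,0,0],[0,0,0],0.05],[[-0.05,0,0],[0,0,0],0.05],[[-0.05,0,0],[0,0,0],0.05],[[-0.05,0,0],[0,0,0],0.05]]}}

```text
time: 26.6
tool_pos: [0.4537, 0.0605, 0.3296]
ee_rot: [3.14, 0.001, 1.725]
contact_force: [0.9, -0.5, 0.0]
finger_gap: 0.0501
finger_force: 0.0
```

Call:
{"fn": "send_rows", "kwargs": {"series": [[[-0.04,0,0],[0,0,0],0.05],[[-0.03,0,0],[0,0,0],0.05],[[0,0,0],[0,0,0],0.05],[[0,0,0],[0,0,0],0.05],[[0,0,0],[0,0,0],0.05],[[0,0,0],[0,0,0],0.05],[[0,0,0],[0,0,0],0.05],[[0,0,0],[0,0,0],0.05],[[0,0,0],[0,0,0],0.05],[[0,0,0],[0,0,0],0.05]]}}

```text
time: 27.6
tool_pos: [0.4645, -0.0067, 0.3283]
ee_rot: [-3.142, 0.0, 1.725]
contact_force: [0.4, 0.1, 0.4]
finger_gap: 0.0499
finger_force: 0.0
```

Run:
```python
from h import *
s=ctrl.capture("scene");t=ctrl.capture("top")
cv2.imwrite("pics/c9.png",np.hstack([crop(t,190,155,80,110,5),crop(s,335,225,80,110,5)]))
S=[.413,.3244,.192]
print(((P("top",S)-[190,155])*5+2).round(),((P("scene",S)-[335,225])*5+2+[400,0]).round())
```

```text
[[170. 249.]] [[672. 241.]]
```

View pics/c9.png

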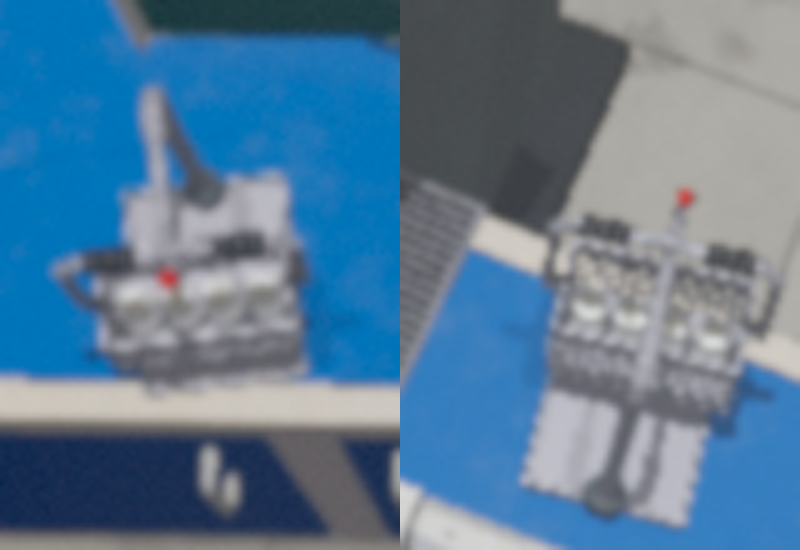

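The basket hangs by the middle of its handle at the seat (scene tile ~(670,242), top (168,250)), level and clear. I'll let any swing die out and check that it's still.

Run:
```python
from h import *
f=[ctrl.capture("scene")[225:335,335:415].astype(int) for _ in range(16)]
print([round(float(np.abs(a-f[0]).mean()),2) for a in f[1:]],[int(np.abs(a-f[0]).max()) for a in f[1:]])
```

```text
[0.41, 0.41, 0.41, 0.42, 0.41, 0.41, 0.41, 0.41, 0.41, 0.42, 0.41, 0.41, 0.42, 0.41, 0.41] [3, 3, 3, 4, 3, 4, 3, 3, 3, 3, 3, 3, 3, 3, 3]
```

Call:
{"fn": "send_rows", "kwargs": {"series": [[[0,0,0],[0,0,0],0.05],[[0,0,0],[0,0,0],0.05],[[0,0,0],[0,0,0],0.05],[[0,0,0],[0,0,0],0.05],[[0,0,0],[0,0,0],0.05],[[0,0,0],[0,0,0],0.05],[[0,0,0],[0,0,0],0.05],[[0,0,0],[0,0,0],0.05],[[0,0,0],[0,0,0],0.05],[[0,0,0],[0,0,0],0.05]]}}

```text
time: 29.5
tool_pos: [0.4645, -0.007, 0.3283]
ee_rot: [3.142, 0.0, 1.725]
contact_force: [-0.8, -0.2, 0.3]
finger_gap: 0.0499
finger_force: 0.0
```

Call:
{"fn": "send_rows", "kwargs": {"series": [[[0,0,0],[0,0,0],0.05],[[0,0,0],[0,0,0],0.05],[[0,0,0],[0,0,0],0.05],[[0,0,0],[0,0,0],0.05],[[0,0,0],[0,0,0],0.05],[[0,0,0],[0,0,0],0.05],[[0,0,0],[0,0,0],0.05],[[0,0,0],[0,0,0],0.05],[[0,0,0],[0,0,0],0.05],[[0,0,0],[0,0,0],0.05]]}}

```text
time: 30.5
tool_pos: [0.4645, -0.007, 0.3283]
ee_rot: [-3.142, -0.0, 1.725]
contact_force: [-0.0, 0.3, -0.8]
finger_gap: 0.0502
finger_force: 0.0
```

Run:
```python
from h import *
f=[ctrl.capture("scene")[225:335,335:415].astype(int) for _ in range(16)]
d=[round(float(np.abs(a-f[0]).mean()),2) for a in f[1:]];print(d)
if max(d)<2.5: print(ctrl.finish_job())
```

```text
[0.41, 0.41, 0.41, 0.42, 0.41, 0.42, 0.41, 0.41, 0.41, 0.42, 0.41, 0.42, 0.42, 0.42, 0.42]
the job is handed in; nothing more can be done
None
```

I handed the job in at about 31 s: the basket stood on the mat, now hangs still and level from the hook by the middle of its handle, and the arm is clear; no verdict was shown.

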